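Hold the recessed reset of the vibrator control unit

TASK

The control unit of the casting vibrator has tripped. Swing its carry handle up and over to the back until it clicks into its end detent, so the top panel is clear; then draw the slim pin punch from the wooden stand, put its pin straight down through the collared hole in the top panel and push the reset button beneath all the way down. Finish while still gripping the punch and holding the button down (I switch the mains on meanwhile), and leave the two other tools in the stand and the things on the bench where they are.

Things in the scene. Friction and masses are not known exactly. Their poses are not given: they have to be found in the camera images.
- unit: the control unit, fixed: a grey case 180 (x) x 170 (y) x 85 mm high with a flat aluminium top panel at 85 mm. Origin on the bench under its centre; x to its back, y to its left, z up; the front with knob and rocker faces -x. Two round black fuse caps 13 mm high stand on the panel, right rear (x +55, y -25 and -55 mm); they play no part.
- handle (a joint): swing of the U-shaped carry handle, rad: 0 = folded forward over the front of the panel, 2.05 = end stop at the back. The pivot rubs (lifting takes about 2 N at the grip) and holds the handle where it is left. A spring plunger resists from about 1.45 on (2 to 3 N at the grip), with its crest at 1.78; from about 1.9 on the handle snaps home to 2.05 and stays there.
- handle_grip (a point): centre of the handle's round black grip: 20 mm thick, 124 mm long, parallel to the unit's y axis, on a radius of 112 mm round the pivot axis. Folded (joint 0) its axis is 29 mm above the panel, 104 mm ahead of and 41 mm above the pivot; at 2.05 it is 85 mm behind and 73 mm above it. Turns with the handle.
- handle_pivot (a point): point on the handle's pivot axis, in the unit's middle plane, 73 mm above the bench, 40 mm behind the unit's origin. The axis runs along the unit's y; growing joint values carry the grip from the front (-x) up and over to the back (+x).
- reset_hole (a point): centre of the mouth of the reset hole, 88 mm above the bench, on top of a flat dark steel collar (25 mm outside, 3 mm high). The bore is 14 mm wide, vertical, unit x -60, y +30 mm, right below the folded grip. The pale button's top lies 25 mm below this point. Its axes are those of the unit.
- reset (a joint): travel of the recessed reset button, m: 0 = up, 0.005 = all the way down. Button 12 mm across; spring 3 N at first, 5 N when fully down; it springs back when let go.
- stand: wooden tool stand, fixed: a block 56 (x) x 146 (y) mm on a base of 78 x 168 mm, top at 85 mm, three round holes of 14.5 mm, 68 mm deep, in a row along its y at -45, 0 and +45 mm; each holds one upright tool, which tool in which hole varies. Origin on the bench under the centre, z up.
- pin_punch: the slim pin punch, steel, about 0.11 kg, 142 mm long, standing point down in a hole of the stand, top 74 mm above the stand's top. Round shank 13 mm with fine knurled rings and a small chamfered head; below it (hidden in the hole) the pin, 6 mm thick, 46 mm long with a flat end. Origin at the end of the pin, z along the shank towards the head.
- punch_tip (a point): the flat end of the pin (the punch's lowest point while it stands)
- punch_head (a point): the top of the punch's head, 142 mm from the tip
- centre_punch: stout centre punch with a thick smooth round head 23 mm across, standing in the stand, top 46 mm above it. Not to be used. Origin at its lower end, z up.
- cold_chisel: flat cold chisel, head of 13 x 24 mm section with a small round knob, standing in the stand, top 66 mm above it. Not to be used. Origin at its lower end, z up.
- masking_tape: loose roll of masking tape, 100 mm across, 25 mm high, behind the work; stays. Origin under its centre.
- screw_box: loose box of screws, 62 x 82 x 36 mm, behind the work; stays. Origin under its centre.
- scrub_brush: loose wooden scrub brush, 150 x 62 x 34 mm, at the left edge; stays. Origin under its centre.

How it is judged:
By the outcome, as a careful person would: the job done as asked, in the order asked, and still so for the second after the job is handed in, while the arm keeps its last pose, push and grip.
It also fails if it takes over 54 s, if anything falls off the work surface, if the arm or the gripper's body presses on something with over 40 N, if the wrist force passes 120 N, or if a joint passes its speed limit or range.

ROBOT

A 6-joint arm with a two-finger parallel gripper is mounted at the origin on a cart in front of the work surface, level with it; the furniture and walls round the work are solid. World frame = base frame: x ahead of the robot, y to its left, z up, the work surface at z = 0. Lengths are in m, angles in degrees, forces in N, time in s.
With the tool pointing down it reaches from about 0.375 to 0.75 m from the base axis. Payload 9 kg.
Tool frame: the origin (TCP) lies midway between the tips of the shut fingers; the grasp point (between the pads) lies 19 mm behind it (robot.hold_point_z is the distance from the TCP to the grasp point, in m); z points along the fingers, y is the line along which they close (so a half turn about z gives the same grasp; the last joint's range is limited). The gripper opens to 85 mm and grips with 20 to 120 N. Pads are 22 mm wide; open, the fingers measure 114 mm over their backs; the gripper's body (76 mm by 85 mm) begins 54 mm behind the grasp point. The pads swing forward as they close: fully open they stand 13 mm farther back than shut.
Start: joints at [-83.52, 5.964, 5.575, 89.605, 0, 77.527], TCP at [0.195, -0.567, 0.231] pointing down, gripper open.
Joint ranges: [-171.21, 171.21], [-48.23, 106.86], [-62.78, 66.21], [-105.2, 120.99], [-86.42, 89.51], [-180, 180]. Speed limits (degrees/s): [127.2, 127.2, 147.25, 180, 180, 180].

INTERFACE

Orientations are given as [roll, pitch, yaw] about the fixed x, y, z axes, in that order (R = Rz(yaw) Ry(pitch) Rx(roll)).
In Python, from plant import robot, fingers, grab_frame, get_calibration, cut_out, mark_of gives the robot as it stands. Calls block until the motion is done:
- robot.move_pose(position, orientation): joint-space move of the TCP to a pose.
- robot.line_to(position, vel=0.15, rotation=None, guard=None): straight line of the TCP; rotation=None keeps the orientation; vel is the mean speed in m/s. With guard (N) it stops when the force on the tool has changed by that much, and returns True; else False.
- robot.goto_joints(angles): joint-space move.
- fingers.set_gripper(opening): finger opening in m; the grip force is fixed at half the most; returns when the fingers have stopped.
- robot.pause(seconds).
- robot.ik(position, orientation): joint angles nearest the present ones, or None.
- grab_frame(name): name is "scene" or "top"; returns the picture (480x640x3 uint8, blue, green, red); there is no depth.
- get_calibration(name): a dict with "vertical_fov" (degrees; the focal length in pixels is half the picture's height over the tangent of half this angle, whatever the lens; pixels are square), "cx", "cy" (the principal point, pixels), "rvec" (rotation vector, rad) and "tvec" (3), from world to camera coordinates, as OpenCV has them. Camera axes: x right, y down, z forward; pixel columns grow to the right and rows downward; lengths in m; the calibration is good to about 2 mm. A picture is of the moment at which its call begins. get_calibration takes no time and is no camera call.
A pose or a line that the arm cannot do raises robot.IKError and nothing moves.
- robot.job_done(): hands the job in; it is judged then, once.
Trained networks look in the newest picture that a camera, given by its name, has taken for a name from the list of things; names that differ only in an ending like _2 or _b are one class to them, and where a whole thing is asked for, a point or a joint stands for the part that bears it (a point fixed in the world has none). Each returns a list of dicts, best first, with "confidence" (0 to 1); they miss things now and then, are a little off and sometimes report something else, mostly with a low value. They report only what shows in the picture. A call takes as long as a camera call.
- cut_out(camera, target): "pixels" (480x640 bool, what is visible of it) and "uv" ([column, row] in pixels, amid what is visible of it).
- mark_of(camera, target): "uv" ([column, row] in pixels: a listed point, or the origin of a listed thing).
Readings, each from a call of its own:
- robot.get_time(): time.
- robot.get_q(): joint angles.
- robot.get_qvel(): joint speeds.
- robot.get_joint_torque(): joint torques, N m.
- robot.get_tool_pos(): TCP position.
- robot.get_tcp_rot(): TCP orientation.
- robot.get_ft_force(): force on the tool from outside, world axes, zero at the start.
- robot.get_torque(): the same for the moment, N m.
- robot.get_gripper_width(): finger opening in m.
- robot.get_gripper_force(): force on a finger pad.
Only numpy, scipy, OpenCV 4.12 (cv2) and the standard library are available. Lean on these libraries where they do the work, as an engineer would, in place of code of your own. Each camera call takes 0.05 s, during which the arm holds its last target. There are 200 camera calls.

## Working session

There is one attempt and no reset: what is moved stays moved. The work goes in short steps, each a Python script; the robot and the scene stay as the last script left them, time stands still between calls to the robot, and variables do not carry over. Pictures are saved under pics/ and viewed, at most 10 in all, crops included, and the job is handed in when it is done.

```bash
mkdir -p pics; ls; python3 - <<'E'
from plant import *
import cv2, numpy as np
for c in("scene","top"):
    im=grab_frame(c); cv2.imwrite(f"pics/{c}0.png",im)
    k=get_calibration(c); print(c,k)
    R=cv2.Rodrigues(np.array(k["rvec"]))[0]; print("cam pos",-R.T@np.array(k["tvec"]).ravel())
    for n in("unit","handle_grip","handle_pivot","reset_hole","stand","pin_punch","punch_head","centre_punch","cold_chisel"):
        try: print(n,"mark",[(np.round(d["uv"],1).tolist(),round(d["confidence"],2)) for d in mark_of(c,n)[:2]],"cut",[(np.round(d["uv"],1).tolist(),round(d["confidence"],2)) for d in cut_out(c,n)[:2]])
        except Exception as e: print(n,repr(e))
print(robot.get_time(),robot.hold_point_z)
E
```

```text
pics
plant.py
scene {'vertical_fov': 50.01340499852747, 'cx': 321.23105817071456, 'cy': 227.14721780544414, 'rvec': array([ 2.09962093,  1.14975212, -0.4767677 ]), 'tvec': array([-0.39476698, -0.23056803,  1.44565014])}
cam pos [ 1.2171049  -0.32118927  0.84522187]
unit mark [([323.1, 247.9], 0.93)] cut [([325.7, 225.7], 0.84)]
handle_grip mark [([319.8, 189.0], 0.61)] cut [([320.7, 194.3], 0.91)]
handle_pivot mark [([333.9, 234.6], 0.67)] cut [([327.1, 226.5], 0.56)]
reset_hole mark [([328.8, 194.6], 0.64)] cut [([326.4, 223.2], 0.69)]
stand mark [([222.9, 289.4], 0.57)] cut [([220.0, 281.9], 0.75), ([323.6, 227.5], 0.73)]
pin_punch mark [] cut [([236.8, 247.4], 0.53)]
punch_head mark [([233.8, 231.7], 0.62)] cut [([239.2, 247.4], 0.53)]
centre_punch mark [] cut [([219.4, 261.1], 0.73)]
cold_chisel mark [([260.7, 377.9], 0.74)] cut [([195.4, 262.8], 0.59)]
top {'vertical_fov': 52.23228689875797, 'cx': 318.55987907508586, 'cy': 244.00285859046585, 'rvec': array([ 2.19139025, -2.14680786,  0.15185608]), 'tvec': array([0.04242194, 0.62412324, 1.0986384 ])}
cam pos [0.48752256 0.07687148 1.16393655]
unit mark [([287.3, 277.9], 0.8)] cut [([279.4, 276.3], 0.87), ([380.4, 274.7], 0.57)]
handle_grip mark [([273.4, 303.3], 0.56)] cut [([274.5, 299.6], 0.81)]
handle_pivot mark [([291.2, 260.1], 0.92)] cut [([282.6, 276.7], 0.63), ([304.8, 182.5], 0.6)]
reset_hole mark [([262.7, 300.1], 0.91)] cut [([283.5, 278.5], 0.96)]
stand mark [([390.5, 278.2], 0.8)] cut [([389.6, 279.8], 0.9)]
pin_punch mark [([390.8, 279.7], 0.64), ([370.6, 276.1], 0.59)] cut [([282.6, 279.7], 0.36)]
punch_head mark [([380.4, 273.7], 0.41)] cut [([300.3, 181.7], 0.63), ([378.1, 276.1], 0.48)]
centre_punch mark [([389.9, 281.1], 0.41)] cut [([395.8, 278.3], 0.41)]
cold_chisel mark [([409.0, 280.5], 0.69), ([190.8, 340.9], 0.65)] cut [([419.7, 279.8], 0.68), ([281.0, 276.9], 0.41)]
1.9 0.0187
```

```bash
python3 - <<'E'
import cv2
a=cv2.imread("pics/top0.png")[170:350,190:450]; cv2.imwrite("pics/topc.png",cv2.resize(a,None,fx=3,fy=3,interpolation=cv2.INTER_CUBIC))
a=cv2.imread("pics/scene0.png")[140:340,150:410]; cv2.imwrite("pics/scenec.png",cv2.resize(a,None,fx=3,fy=3,interpolation=cv2.INTER_CUBIC))
E
```

```text
(no output)
```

View pics/topc.png

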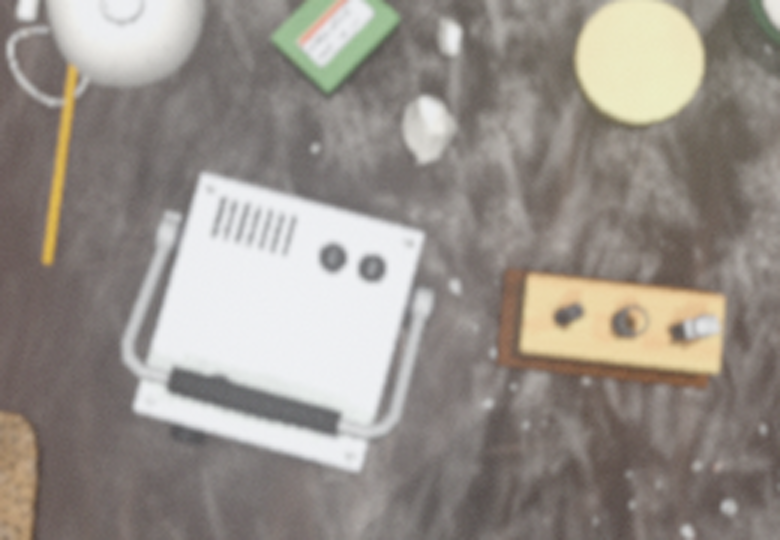

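View pics/scenec.png

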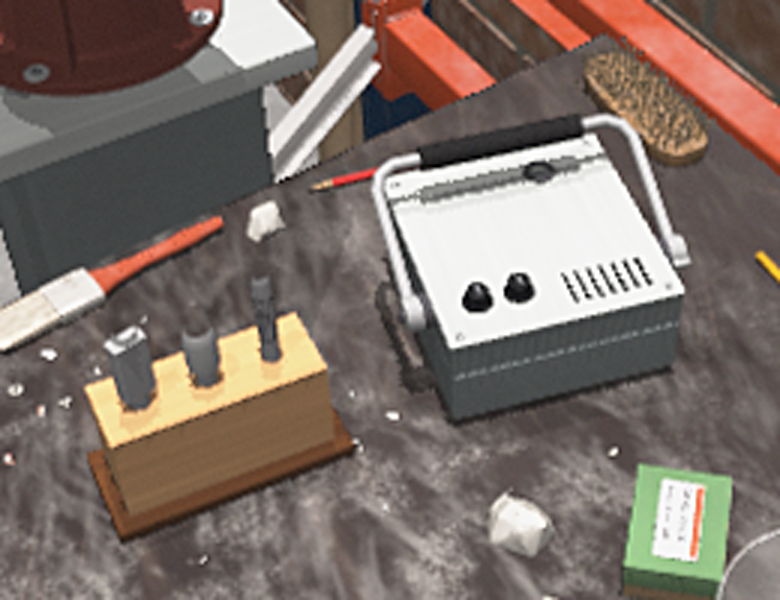

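View pics/scene0.png

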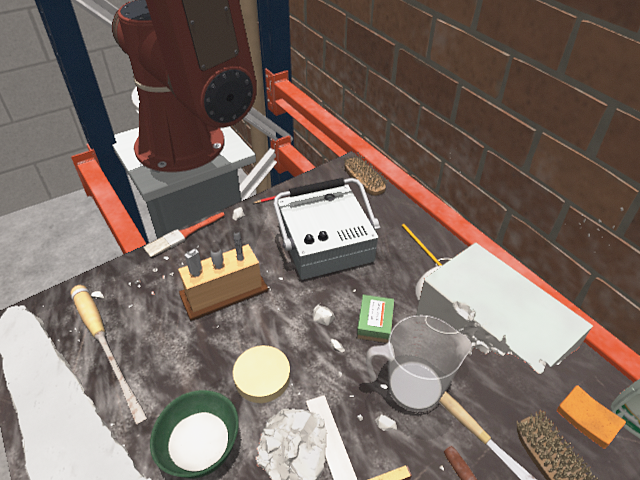

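Top view: the handle lies over the front, the unit is turned by about 15°. The slim punch is the stand's left tool, at about (380,274) in top and (237,240) in scene. Next I fit the unit and stand poses to the corners.

```bash
cat > h.py <<'E'
import cv2, numpy as np
from scipy.optimize import least_squares
from plant import *
def cam(c):
    k=get_calibration(c); f=240/np.tan(np.radians(k["vertical_fov"]/2))
    return np.array([[f,0,k["cx"]],[0,f,k["cy"]],[0,0,1]]),np.array(k["rvec"]).ravel(),np.array(k["tvec"]).ravel()
def proj(c,P):
    K,r,t=cam(c); return cv2.projectPoints(np.asarray(P,float).reshape(-1,3),r,t,K,None)[0].reshape(-1,2)
def ray(c,uv,z):
    K,r,t=cam(c); R=cv2.Rodrigues(r)[0]; d=R.T@np.linalg.solve(K,[uv[0],uv[1],1]); o=-R.T@t
    return o+d*(z-o[2])/d[2]
def tf(p,L):
    L=np.asarray(L,float); c,s=np.cos(p[2]),np.sin(p[2])
    return np.c_[p[0]+c*L[:,0]-s*L[:,1],p[1]+s*L[:,0]+c*L[:,1],L[:,2]]
def fit(obs,x0):
    # obs: list of (cam, local pts, uv)
    f=lambda p:np.concatenate([(proj(c,tf(p,L))-uv).ravel() for c,L,uv in obs])
    s=least_squares(f,x0,loss="soft_l1"); return s.x,f(s.x).reshape(-1,2)
E
python3 - <<'E'
from h import *
T=lambda a:np.array(a)/3+[190,170]-1/3; S=lambda a:np.array(a)/3+[150,140]-1/3
q=lambda a,b,z:[[a,b,z],[a,-b,z],[-a,-b,z],[-a,b,z]]
U=q(.09,.085,.085); hole=[[-.06,.03,.088]]
tu=T([(203,173),(424,233),(360,470),(134,411)]); 
su=S([(683,292),(452,350)]) ; fu=S([(567-0,0)])
for name,obs in dict(top=[("top",U,tu),("top",hole,[[262.7,300.1]])],scene=[("scene",U[:2],su),("scene",hole,[[328.8,194.6]])],
  both=[("top",U,tu),("scene",U[:2],su)]).items():
    p,r=fit(obs,[.5,.12,0.]); print("unit",name,p.round(4),np.degrees(p[2]).round(1)); print(r.round(1).tolist()); print(tf(p,hole).round(4))
B=q(.028,.073,.085)
ts=T([(528,272),(724,295),(718,375),(519,352)]); ss=S([(328,370),(108,447),(87,385),(294,313)])
for name,obs in dict(top=[("top",B,ts)],scene=[("scene",B,ss)],both=[("top",B,ts),("scene",B,ss)]).items():
    p,r=fit(obs,[.5,-.1,0.]); print("stand",name,p.round(4),np.degrees(p[2]).round(1)); print(r.round(1).tolist())
    P=tf(p,[[0,.045,.085],[0,.045,.159]]); print(P[0].round(4),proj("top",P).round(1).tolist(),proj("scene",P).round(1).tolist())
# head pixel
print("head",ray("top",T([(558,314)])[0],.159),ray("scene",S([(262,281)])[0],.159))
E
```

```text
unit top [ 0.5434  0.1325 -0.2416] -13.8
[[-0.2, 0.3], [-0.0, 0.0], [0.2, 0.4], [0.2, -0.2], [-0.2, -0.5]]
[[0.4923 0.176  0.088 ]]
unit scene [ 0.5418  0.1297 -0.2374] -13.6
[[0.5, -0.4], [-0.4, -0.4], [-0.1, 1.8]]
[[0.4905 0.173  0.088 ]]
unit both [ 0.5434  0.1318 -0.2459] -14.1
[[0.3, 0.2], [0.4, 0.2], [0.3, 0.5], [0.4, -0.4], [1.6, -0.1], [0.5, -0.5]]
[[0.4925 0.1755 0.088 ]]
stand top [ 0.5466 -0.1188 -0.0947] -5.4
[[-0.1, 0.8], [-0.0, 0.7], [-0.2, -0.8], [0.3, -0.7]]
[ 0.5509 -0.074   0.085 ] [[376.9, 275.1], [381.9, 273.1]] [[241.9, 257.5], [238.0, 231.1]]
stand scene [ 0.5454 -0.1223 -0.1067] -6.1
[[-0.5, -0.3], [0.5, -0.3], [-0.6, 0.2], [0.7, 0.4]]
[ 0.5502 -0.0776  0.085 ] [[378.5, 275.5], [383.6, 273.5]] [[240.2, 258.0], [236.1, 231.6]]
stand both [ 0.5459 -0.1207 -0.0996] -5.7
[[0.9, 1.0], [0.8, 1.2], [0.5, -0.3], [1.1, -0.5], [0.3, -0.6], [1.6, -0.3], [0.3, 0.3], [1.3, 0.1]]
[ 0.5504 -0.0759  0.085 ] [[377.7, 275.4], [382.8, 273.4]] [[241.0, 257.7], [237.0, 231.3]]
head [ 0.54813689 -0.06114402  0.159     ] [ 0.55529058 -0.07830169  0.159     ]
```

```bash
cat >> h.py <<'E'
UN=np.array([.5430,.1315,np.radians(-14.0)])
def grip(th): # grip axis centre, world
    a=np.radians(180)-np.arctan2(41,104)-th
    return tf(UN,[[.04+.1118*np.cos(a),0,.073+.1118*np.sin(a)]])[0]
DZ=np.array([0,0,.017])
E
python3 - <<'E'
from h import *
for y in (76,-104):
    print(y,[ (None if (q:=robot.ik(grip(t)-DZ,[180,0,y])) is None else np.round(q)) for t in (0,1,2.05)])
y=76 if robot.ik(grip(0),[180,0,76]) is not None else -104
q=[robot.ik(grip(0),[180,0,v]) for v in (76,-104)]
q0=np.array(robot.get_q()); y=(76,-104)[int(np.argmin([abs(k[5]-q0[5]) if k is not None else 999 for k in q]))]
print(y)
g=grip(0); robot.move_pose([g[0],g[1],.22],[180,0,y]); fingers.set_gripper(.06)
robot.line_to(g-DZ,vel=.12,guard=8); print(robot.get_tool_pos(),g,robot.get_ft_force(),robot.get_time())
cv2.imwrite("pics/s1.png",np.hstack([grab_frame("scene")[120:300,200:440],grab_frame("top")[200:380,180:420]]))
E
```

```text
76 [array([  2., -10., -24.,  76.,   0., 106.]), array([ -0.,   1.,  -6.,  83.,   0., 104.]), array([ -2.,  19.,   9.,  81.,   0., 102.])]
-104 [array([  2., -10., -24.,  76.,   0., -74.]), array([ -0.,   1.,  -6.,  83.,   0., -76.]), array([ -2.,  19.,   9.,  81.,   0., -78.])]
76
[0.48146354 0.14701759 0.09786296] [0.48089203 0.14698526 0.11400367] [-0.3463492   0.02901086 -0.18739442] 6.1667
```

```bash
python3 - <<'E'
from h import *
fingers.set_gripper(0.0); w=robot.get_gripper_width(); print("w",w,robot.get_ft_force())
if .017<w<.024:
    for t in np.arange(.15,1.36,.15):
        hit=robot.line_to(grip(t)-DZ,vel=.1,guard=45); f=np.array(robot.get_ft_force()); print(round(t,2),f.round(1),hit)
        if hit: break
print(robot.get_gripper_width(),robot.get_tool_pos(),grip(t)-DZ,robot.get_time())
a=np.hstack([grab_frame("scene")[120:300,200:440],grab_frame("top")[200:380,180:420]])
cv2.imwrite("pics/s2.png",cv2.resize(a,None,fx=1.66,fy=1.66))
E
```

```text
w 0.018365439148589405 [ 21.78860478  -3.75617689 -12.57007501]
0.15 [ 22.8  -3.5 -16.2] False
0.3 [ 21.9  -2.3 -18.9] False
0.45 [ 17.2  -1.8 -18.4] False
0.6 [  7.3   1.1 -14.1] False
0.75 [-1.5  1.9 -6.2] False
0.9 [-5.5  0.1  4.9] False
1.05 [-4.7  1.7  6.5] False
1.2 [-4.1  1.6  8.2] False
1.35 [-1.5 -0.   4.4] False
0.018006466684996333 [0.599254   0.11770509 0.16773995] [0.59852955 0.11765493 0.1664644 ] 9.575
```

View pics/s2.png

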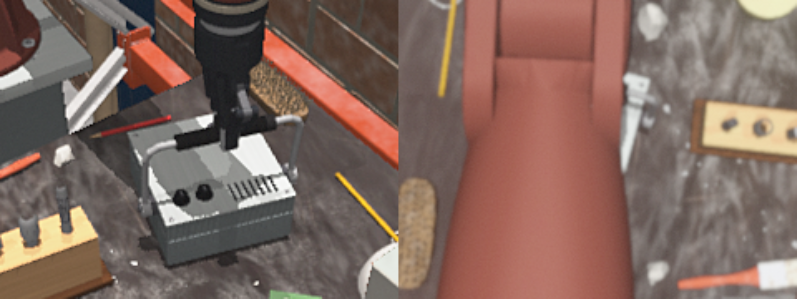

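The handle came up with the gripper, forces low. I carry it on past the crest, let go and look.

```bash
python3 - <<'E'
from h import *
for t in (1.5,1.65,1.8,1.93,2.04):
    hit=robot.line_to(grip(t)-DZ,vel=.1,guard=45); f=np.array(robot.get_ft_force()); print(round(t,2),f.round(1),hit)
    if hit: break
fingers.set_gripper(.06); robot.pause(.2)
p=np.array(robot.get_tool_pos()); robot.line_to([p[0],p[1],.25],vel=.2)
S=tf([.5459,-.1207,-.0996],[[0,.045,0]])[0]
print([ (None if (q:=robot.ik([S[0],S[1],.101],[180,0,y])) is None else np.round(q)) for y in (84.3,-95.7)])
robot.move_pose([S[0],S[1],.25],[180,0,84.3]); print(robot.get_time())
for c in("scene","top"):
    im=grab_frame(c); cv2.imwrite(f"pics/{c}3.png",im)
    for n in("handle_grip","reset_hole","handle_pivot"): print(c,n,[(np.round(d["uv"],1).tolist(),round(d["confidence"],2)) for d in mark_of(c,n)[:2]])
    print(proj(c,[grip(1.78),grip(1.9),grip(2.05),tf(UN,[[-.06,.03,.088]])[0]]).round(1).tolist())
a=np.hstack([cv2.imread("pics/scene3.png")[130:310,210:410],cv2.imread("pics/top3.png")[180:360,210:410]])
cv2.imwrite("pics/s3.png",cv2.resize(a,None,fx=2,fy=2,interpolation=cv2.INTER_CUBIC))
E
```

```text
1.5 [ 2.3  1.4 -4.4] False
1.65 [-2.2  1.7  6.4] False
1.8 [5.3 1.3 3.5] False
1.93 [ 4.9 -1.   2.9] False
2.04 [ 4.9 -0.9  3.3] False
[array([-21.,  -1., -15.,  76.,   0.,  74.]), array([ -21.,   -1.,  -15.,   76.,    0., -106.])]
13.4667
scene handle_grip [([349.4, 238.5], 0.91)]
scene reset_hole [([330.4, 192.1], 0.67)]
scene handle_pivot [([333.5, 233.7], 0.73)]
[[344.0, 221.1], [345.8, 227.8], [347.7, 236.3], [329.9, 196.4]]
top handle_grip [([297.6, 216.9], 0.77)]
top reset_hole [([261.5, 301.7], 0.75)]
top handle_pivot [([289.6, 259.1], 0.64)]
[[295.0, 227.0], [296.5, 222.7], [298.1, 218.2], [262.9, 299.7]]
```

View pics/s3.png

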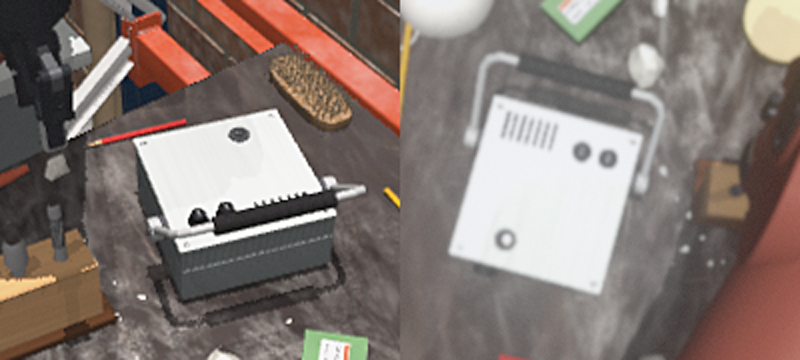

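Handle sits at its rear stop as predicted for 2.05; the collar shows at about (329.5,197) scene and (263,299.5) top, matching the fitted hole. Now the punch.

```bash
python3 - <<'E'
from h import *
# collar centroid
for c,(u,v) in dict(scene=(330,196),top=(263,300)).items():
    g=cv2.cvtColor(cv2.imread(f"pics/{c}3.png"),cv2.COLOR_BGR2GRAY).astype(float)[v-14:v+15,u-14:u+15]
    w=np.clip(np.median(g)-25-g,0,None); yy,xx=np.mgrid[-14:15,-14:15]; m=(xx**2+yy**2)<121; w=(w*m>0)*1.
    uv=[u+(w*xx).sum()/w.sum(),v+(w*yy).sum()/w.sum()]; print(c,np.round(uv,1),w.sum(),ray(c,uv,.087).round(4))
S=tf([.5459,-.1207,-.0996],[[0,.045,0]])[0]
fingers.set_gripper(.05)
h=robot.line_to([S[0],S[1],.102],vel=.15,guard=8); print(h,robot.get_tool_pos())
if not h:
    f0=np.array(robot.get_ft_force()); fingers.set_gripper(0.); print("w",robot.get_gripper_width(),robot.get_ft_force()-f0)
    robot.line_to([S[0],S[1],.24],vel=.12); print("w",robot.get_gripper_width(),np.round(robot.get_ft_force(),1))
print(robot.get_time())
for c in("scene","top"): cv2.imwrite(f"pics/{c}4.png",grab_frame(c))
a=cv2.imread("pics/scene4.png")[130:310,150:410]
cv2.imwrite("pics/s4.png",cv2.resize(a,None,fx=3,fy=3,interpolation=cv2.INTER_CUBIC))
E
```

```text
scene [328.7 194. ] 108.0 [0.4829 0.1781 0.087 ]
top [262.  299.4] 99.0 [0.4926 0.1771 0.087 ]
False [ 0.55101745 -0.07618313  0.10314567]
w 0.011221375451686114 [0.62259404 0.50569437 2.77730792]
w 0.011199349272664947 [-0.3  0.2 -1.6]
17.0
```

View pics/s4.png

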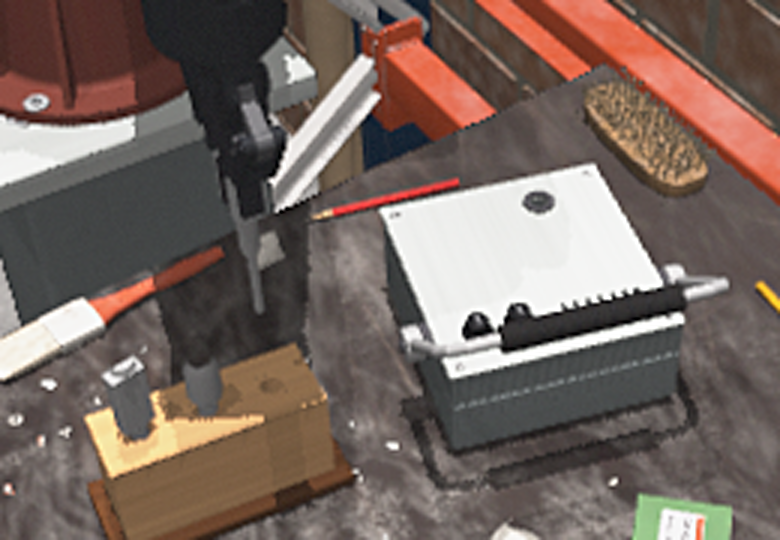

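Punch held upright in the pads, with its tip at about (236.7,234) in scene; the other tools are in place. I measure the tip and the collar in the same camera so the calibration bias cancels.

```bash
python3 - <<'E'
from h import *
t=np.array(robot.get_tool_pos()); print(t)
print("tip off",[(ray("scene",uv,t[2]-.086)-t).round(4) for uv in ([236.7,234],[236.5,233.5])], [(d["uv"],d["confidence"]) for d in mark_of("scene","punch_tip")[:2]])
print("hole scene",[ray("scene",uv,.088).round(4) for uv in ([329.7,197],[329.5,196.5])],tf(UN,[[-.06,.03,.088]]))
H=tf(UN,[[-.06,.03,.088]])[0]
print([ (None if (q:=robot.ik([H[0],H[1],.15],[180,0,y])) is None else np.round(q)) for y in (84.3,)])
robot.move_pose([H[0],H[1],.24],[180,0,84.3]); robot.line_to([H[0],H[1],.19],vel=.1); robot.pause(.2)
t=np.array(robot.get_tool_pos()); print(t,robot.get_time(),robot.get_gripper_width())
im=grab_frame("scene"); print([(d["uv"],d["confidence"]) for d in mark_of("scene","punch_tip")[:2]],[(d["uv"],d["confidence"]) for d in mark_of("scene","reset_hole")[:2]])
print("pred tip,hole",proj("scene",[[t[0],t[1],t[2]-.086],H]))
a=im[150:230,280:380]; cv2.imwrite("pics/s5.png",cv2.resize(a,None,fx=7,fy=7,interpolation=cv2.INTER_CUBIC))
cv2.imwrite("pics/top5.png",grab_frame("top"))
E
```

```text
[ 0.55000759 -0.07579121  0.23911868]
tip off [array([ 0.0009, -0.0017, -0.086 ]), array([-0.0005, -0.0014, -0.086 ])] [([241.6, 233.7], 0.51), ([364.0, 175.3], 0.39)]
hole scene [array([0.4935, 0.1737, 0.088 ]), array([0.4919, 0.1743, 0.088 ])] [[0.49203991 0.17512419 0.088     ]]
[array([  5.,  -8., -16.,  81.,   0., 101.])]
[0.4924807  0.17512852 0.19080666] 19.0083 0.011366029209781395
[([330.0, 187.8], 0.51)] [([327.7, 191.3], 0.82)]
pred tip,hole [[330.11555445 190.7901446 ]
 [329.8616199  196.40727965]]
```

View pics/s5.png

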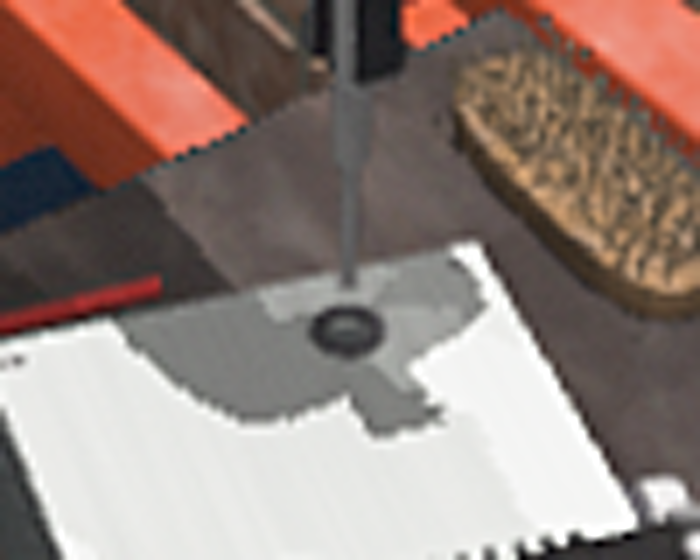

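Tip at about (329.7,190.4) and bore centre at about (329.6,197.0): that is some 1 px more apart than predicted, so I shift about 1.5 mm in +x and go down guarded.

```bash
python3 - <<'E'
from h import *
H=tf(UN,[[-.06,.03,.088]])[0]+[.0012,0,0]
robot.line_to([H[0],H[1],.19],vel=.05); robot.pause(.2); f0=np.array(robot.get_ft_force())
h=robot.line_to([H[0],H[1],.153],vel=.03,guard=4)
t=robot.get_tool_pos(); print(h,t,"tip z",t[2]-.086,(np.array(robot.get_ft_force())-f0).round(1))
if not h:
    for z in (.151,.149,.147,.145,.143,.141,.139):
        h=robot.line_to([H[0],H[1],z],vel=.03,guard=15); robot.pause(.15); t=robot.get_tool_pos(); f=(np.array(robot.get_ft_force())-f0).round(1)
        print(z,t[2]-.086,f,h,robot.get_gripper_width())
        if h or f[2]>9: break
print(robot.get_time())
a=grab_frame("scene")[150:230,280:380]; cv2.imwrite("pics/s6.png",cv2.resize(a,None,fx=7,fy=7,interpolation=cv2.INTER_CUBIC))
E
```

```text
False [0.49340346 0.175133   0.153271  ] tip z 0.0672710039962012 [-0.9  1.1 -0.1]
0.151 0.06502638452725559 [-0.8  1.   0.1] False 0.011123649703829798
0.149 0.06294651187005637 [-0.8  1.1  0.8] False 0.01175973572296525
0.147 0.061261849490084314 [-0.7  0.3  4.1] False 0.011645838447577205
0.145 0.059117023398772534 [-0.7  0.4  4.6] False 0.011252063493784775
0.143 0.05755709968311293 [-2.4 -0.4  9.2] False 0.01162367742316221
23.0417
```

View pics/s6.png

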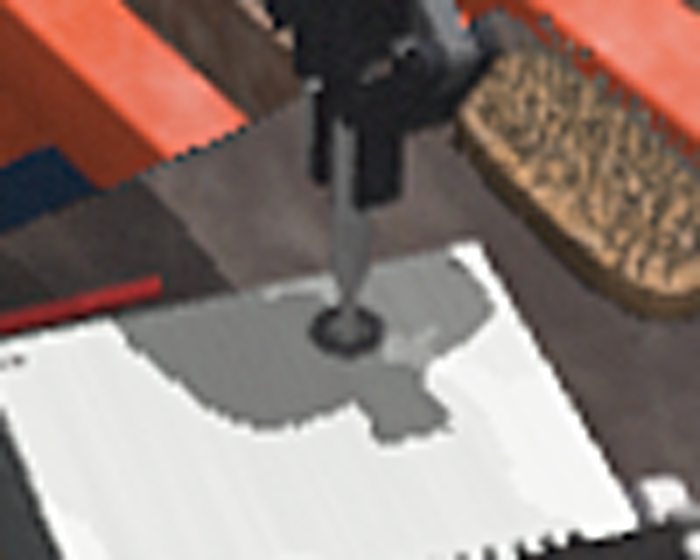

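The pin is in the bore. The force rose from 3–5 N at the spring to 9 N with the tip at 57.6 mm, so the button is at its stop. I add a little push and hand in.

```bash
python3 - <<'E'
from h import *
t=robot.get_tool_pos(); H=tf(UN,[[-.06,.03,.088]])[0]+[.0012,0,0]
robot.line_to([H[0],H[1],.142],vel=.02,guard=15); robot.pause(.5)
print(robot.get_tool_pos(),robot.get_ft_force(),robot.get_gripper_width(),robot.get_time())
print(robot.job_done())
E
```

```text
[0.49380348 0.17519603 0.14337537] [-1.56170045  0.19591428 12.95998318] 0.011245812105125763 23.8417
the job is handed in; nothing more can be done
None
```

I handed the job in at 23.8 s: the camera showed the handle at its rear stop, and the punch, still gripped, holds the reset button down against its stop with about 13 N. The two other tools were still in the stand when last seen, and I touched nothing else on the bench.

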